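# Rebuild the sample-gas filter and lock its cover

### The arm

A 6-joint arm with a two-finger parallel gripper is mounted at the origin on a cart in front of the work surface, level with it; the furniture and walls round the work are solid. World frame = base frame: x ahead of the robot, y to its left, z up, the work surface at z = 0. Lengths are in m, angles in rad, forces in N, time in s.
With the tool pointing down it reaches from about 0.35 to 0.975 m from the base axis. Payload 4.9 kg.
Tool frame: the origin (TCP) lies midway between the tips of the shut fingers; the grasp point (between the pads) lies ctrl.tcp_to_grasp behind it (ctrl.tcp_to_grasp is the distance from the TCP to the grasp point, in m); z points along the fingers, y is the direction in which the jaws open and shut (so a half turn about z gives the same grasp; the last joint's range is limited). The gripper opens to 85 mm and grips with 20 to 120 N. Pads are 22 mm wide; open, the fingers measure 114 mm over their backs; the gripper's body (76 mm by 85 mm) begins 54 mm behind the grasp point. The pads swing forward as they close: fully open they stand 13 mm farther back than shut.
Start: joints at [1.095, 0.053, 1.613, -0, 1.476, -0.119], TCP at [0.218, 0.586, 0.231] pointing down, gripper open.
Joint ranges: [-3.01, 3.01], [-1.01, 2.22], [0.06, 2.58], [-1.02, 4.17], [0.09, 2.62], [-3.14, 3.14]. Speed limits (rad/s): [2.57, 2.57, 3.14, 3.14, 3.14, 3.14].

### API

Orientations are given as a rotation vector (axis times angle).
In Python, from station import ctrl, get_image, calibration, finish_job, models gives the robot as it stands.
- The arm moves only by the shell command python3 -m creep 'ROWS' [FORCE]. ROWS is JSON, a list of rows, each a list of 7 numbers: the opening, from 0 (shut) to 1 (fully open), then the shift along the tool's x, y, z in m, then the turn, a rotation vector about the tool's x, y, z in degrees. A call has 1 to 20 rows; each row shifts and turns the commanded pose from where the row before left it, along the tool's axes as they then stand; what a row does not reach is not made up. A row lasts 1/10 s, in which the tool goes at most 50 mm and 8.59 degrees, less where a joint would pass 70% of its speed; a pose out of reach is approached as far as the arm can. A call with a gripper value outside its range is refused whole. The fingers move at their own pace and stop on an object; FORCE is the grip in N (left out, the last holds). Time passes only in rows, so rows that do not move let the fingers close. It gives the time, the measured TCP pose, the force and the opening at its end, in the units of the state.
- ctrl.get_obs(): the state, without advancing time (a new reading comes with each control period).
- get_image(name): name is "side" or "top"; returns the picture (480x640x3 uint8, red, green, blue); there is no depth.
- calibration(name): a dict with "mtx" (3x3 intrinsics, pixels), "R" (3x3) and "t" (3): a world point X has camera coordinates R X + t. Camera axes: x right, y down, z forward; pixel columns grow to the right and rows downward; lengths in m; the calibration is good to about 2 mm. A picture is of the moment at which its call begins. calibration takes no time and is no camera call.
- finish_job(): hands the job in, once; it reports no verdict.
Trained networks look in the newest picture that a camera, given by its name, has taken for a name from the list of things; names that differ only in an ending like _2 or _b are one class to them, and where a whole thing is asked for, a point or a joint stands for the part that bears it (a point fixed in the world has none). Each returns a list of dicts, best first, with "conf" (0 to 1); they miss things now and then, are a little off and sometimes report something else, mostly with a low value. They report only what shows in the picture. A call takes as long as a camera call. They do not tell look-alikes from the thing itself.
- models.search_frame(camera, name): "extent" ([left, top, right, bottom] in pixels, round what is visible of it).
The state is a dict: "t": time; "q": joint angles; "dq": joint speeds; "effort": joint torques, N m; "tool_pos": TCP position; "tool_rot": TCP orientation; "contact_force": force on the tool from outside, world axes, zero at the start; "wrist_torque": the same for the moment, N m; "opening": finger opening in m.
Only numpy, scipy, OpenCV 4.12 (cv2) and the standard library are available. Lean on these libraries where they do the work, as an engineer would, in place of code of your own. Each camera call takes 0.05 s, during which the arm holds its last target. There are 200 camera calls.

### The job

Put the gas filter back together on its base: lower the bronze filter disc over the post, hub up, until it lies on its seat, then the white spacer ring round the disc's hub, then the blue cover down over everything until its flange lies flat on the base plate. Let go of each part before fetching the next. Last, turn the red cam knob clockwise, seen from above, until its steel lobe bears firmly on the cover's flange, and let go. Lower the parts rather than dropping them, and leave the other things on the bench alone.

Things in the scene. Friction and masses are not known exactly. Their poses are not given: they have to be found in the camera images.
- filter_base: Filter base, fixed on the bench: aluminium plate 145 x 220 x 12 mm with a steel post 16 mm thick, tapered tip at z = 100 mm. Origin on the bench under the post's axis, z up. The plate reaches 74 mm to the post's +y side and 146 mm to its -y side, where the cam knob stands. Round the post is a seat 84 mm across, top at z = 20 mm.
- post_top (a point): Tip of the post, on its axis, 100 mm above the bench.
- filter_disc: Bronze filter disc, 76 mm across, 6 mm thick; in its middle stands a steel hub 32 mm in diameter, up to 36 mm above the underside: grip it across the hub. Bore 19 mm right through. Origin: centre of the underside; z up through the hub. About 0.16 kg. On its seat its underside is 20 mm above the bench.
- spacer_ring: White plastic spacer ring, outer diameter 56 mm, bore 40 mm, 42 mm tall, dark port holes round its side; same either way up; grip it across the outside. Origin: centre of the underside, z up its axis. About 0.08 kg. It slips over the disc's hub (4 mm play all round) and stands on the disc, then 26 to 68 mm above the bench.
- filter_cover: Blue bell cover: flange 128 mm across, 10 mm thick; dome 95 mm across, 64 mm high; on it a black knob 36 mm in diameter, 64 to 100 mm up: grip that. A blind bore of 20 mm under the knob takes the post; inside 89 mm wide, 58 mm high. Origin: centre of the underside, z up. About 0.35 kg. Seated, its flange lies on the base plate round the seat (2.5 mm play), 12 mm above the bench.
- cam_knob (a joint): Angle of the red cam knob, rad; upright axis 98 mm from the post, on the base's -y side. Grows clockwise seen from above. At 0 the lobe points away from the post, at pi to it; starts at 0.75 to 1.0, clear of the cover. From 1.2 or later the lobe touches the seated flange and shifts the cover through its play; near 1.9 to 2.0 the knob goes stiff; 0.1 more jams it. Friction 0.15 N m holds it.
- cam_grip (a point): Middle of the cam knob's red bar handle, on the knob's axis, 48 mm above the bench. The bar is 46 mm long, 14 mm thick, from 32 to 60 mm above the bench, along this point's y axis (grip along its x axis); the point turns with the knob. Below it, up to 24 mm, is the lobe. The seated cover's dome, 76 mm high, begins 50 mm from the knob's axis.
- cam_lobe (a point): Steel eccentric disc under the red knob, 68 mm in diameter, 10 mm thick, 14 to 24 mm above the bench, its centre 8 mm off the knob's axis; it turns with the knob and pushes on the rim of the cover's flange. This point: the disc's centre.
- conical_flask: Glass conical flask, 64 mm across, 105 mm tall, behind the work; leave it alone. Origin: centre of its underside.
- glass_beaker: Small glass beaker, 52 mm across, 65 mm tall, behind the work; leave it alone. Origin: centre of its underside.
- tape_roll: Roll of brownish tape lying flat, 98 mm across, 25 mm tall; leave it alone. Origin: centre of its underside.
- forceps: Steel forceps lying flat, 120 mm long, 10 mm tall; leave them alone. Origin: centre of the underside.
Not all that is in view belongs to the job. Leave any pink or yellow look-alike of the spacer_ring alone.

How it is judged:
On the way, in this order (a step that is already met when the one before it is completed fails the run):
1. the filter disc lies on its seat on the post, released, with neither spacer ring nor cover on it (z of filter_disc in the frame of filter_base between 0.017 and 0.0225 m and horizontal distance between filter_disc and filter_base below 0.0035 m and angle between filter_disc's own z axis and vertical below 0.06 rad and contact force between the fingers and filter_disc below 0.1 N and horizontal distance between each of spacer_ring, filter_cover and filter_base above 0.03 m), for 0.2 s.
2. the spacer ring stands on the disc round its hub, released, the cover not yet on (z of filter_disc in the frame of filter_base between 0.017 and 0.0225 m and horizontal distance between filter_disc and filter_base below 0.0035 m and angle between filter_disc's own z axis and vertical below 0.06 rad and z of spacer_ring in the frame of filter_disc between 0.003 and 0.009 m and horizontal distance between spacer_ring and filter_base below 0.0085 m and angle between the z axis of spacer_ring and the z axis of filter_base, either way round below 0.06 rad and contact force between the fingers and spacer_ring below 0.1 N and horizontal distance between filter_cover and filter_base above 0.03 m), for 0.2 s.
3. the cover is down on the base plate over both, released, the cam not yet bearing on it (z of filter_disc in the frame of filter_base between 0.017 and 0.0225 m and horizontal distance between filter_disc and filter_base below 0.0035 m and angle between filter_disc's own z axis and vertical below 0.06 rad and z of spacer_ring in the frame of filter_disc between 0.003 and 0.009 m and horizontal distance between spacer_ring and filter_base below 0.0085 m and angle between the z axis of spacer_ring and the z axis of filter_base, either way round below 0.06 rad and z of filter_cover in the frame of filter_base between 0.009 and 0.0145 m and horizontal distance between filter_cover and filter_base below 0.005 m and angle between filter_cover's own z axis and vertical below 0.05 rad and contact force between the fingers and filter_cover below 0.1 N and contact force between cam_knob_c0 and filter_cover below 1 N), for 0.2 s.
4. the cam knob has been turned until its lobe bears on the cover's flange (z of filter_cover in the frame of filter_base between 0.009 and 0.0145 m and horizontal distance between filter_cover and filter_base below 0.005 m and angle between filter_cover's own z axis and vertical below 0.05 rad and contact force between cam_knob_c0 and filter_cover above 4 N and value of joint cam_knob above 1.2 rad), for 0.2 s.
At the end, for the whole second after the job is handed in: Disc on its seat (height within 3 mm, axis within 3.5 mm), spacer on the disc (3 mm; axis 8.5 mm), cover flat on the plate (3 mm; axis 5 mm), all level within 0.05 rad; cam past 1.2 rad, its lobe pressing on the cover with over 4 N; all released and at rest (all of step 4 and z of filter_disc in the frame of filter_base between 0.017 and 0.0225 m and horizontal distance between filter_disc and filter_base below 0.0035 m and angle between filter_disc's own z axis and vertical below 0.06 rad and z of spacer_ring in the frame of filter_disc between 0.003 and 0.009 m and horizontal distance between spacer_ring and filter_base below 0.0085 m and angle between the z axis of spacer_ring and the z axis of filter_base, either way round below 0.06 rad and linear speed of each of filter_disc, spacer_ring, filter_cover below 0.02 m/s); the robot touches nothing.
It fails at once if the filter disc is dropped from more than about 25 mm (moves faster than 0.7 m/s while nothing of the robot touches it) (linear speed of filter_disc above 0.7 m/s and contact force between each of the arm, the fingers and filter_disc below 0.05 N).
It fails at once if the spacer ring is dropped from more than about 25 mm (moves faster than 0.7 m/s while nothing of the robot touches it) (linear speed of spacer_ring above 0.7 m/s and contact force between each of the arm, the fingers and spacer_ring below 0.05 N).
It fails at once if the cover is dropped from more than about 25 mm (moves faster than 0.7 m/s while nothing of the robot touches it) (linear speed of filter_cover above 0.7 m/s and contact force between each of the arm, the fingers and filter_cover below 0.05 N).
It fails at once if the flask, the beaker, the tape roll or the forceps are pushed more than 30 mm or the glass is tipped (distance of any of conical_flask, glass_beaker, tape_roll, forceps from where it was at the start of the episode above 0.03 m or angle between any of conical_flask, glass_beaker's own z axis and vertical above 0.4 rad).
It also fails if it takes over 72 s, if anything falls off the work surface, if the arm or the gripper's body presses on something with over 40 N, if the wrist force passes 120 N, or if a joint passes its speed limit or range.

## Working session

There is one attempt and no reset: what is moved stays moved. The work goes in short steps, Python scripts to look and compute and a shell command to move; the robot and the scene stay as the last step left them, time stands still between calls to the robot, and variables do not carry over. Pictures are saved under pics/ and viewed, about 8 in all and at most 12, crops included, and the job is handed in when it is done.

```bash
ls; mkdir -p pics
cat > h.py <<'E'
import cv2,numpy as np
from station import ctrl,get_image,calibration,finish_job,models
def snap(c,n,crop=None,scale=1):
    im=get_image(c)
    o=im if crop is None else im[crop[1]:crop[3],crop[0]:crop[2]]
    o=cv2.resize(o,None,fx=scale,fy=scale,interpolation=cv2.INTER_CUBIC)
    cv2.imwrite(f'pics/{n}.png',o[:,:,::-1]); return im
def back(c,u,v,z):
    k=calibration(c);K,R,t=map(np.array,(k['mtx'],k['R'],k['t']))
    d=R.T@np.linalg.inv(K)@[u,v,1];o=-R.T@t
    return o+d*(z-o[2])/d[2]
def proj(c,X):
    k=calibration(c);K,R,t=map(np.array,(k['mtx'],k['R'],k['t']))
    p=K@(R@np.array(X)+t);return p[:2]/p[2]
E
python3 - <<'E'
from h import *
for c in('top','side'):
    snap(c,c+'0')
    k=calibration(c);print(c,np.round(-np.array(k['R']).T@k['t'],3))
    for n in ['filter_base','filter_disc','spacer_ring','filter_cover','cam_knob','conical_flask','glass_beaker','tape_roll','forceps']:
        print(n,[([round(x) for x in d['extent']],round(d['conf'],2)) for d in models.search_frame(c,n)[:4]])
print(ctrl.tcp_to_grasp,ctrl.get_obs())
E
```

```text
pics
top [-0.416  0.256  1.91 ]
filter_base [([236, 261, 312, 319], 0.83)]
filter_disc [([162, 332, 186, 349], 0.64)]
spacer_ring [([470, 219, 486, 240], 0.82), ([351, 253, 369, 276], 0.79), ([328, 274, 348, 293], 0.75), ([180, 293, 220, 330], 0.68)]
filter_cover [([178, 295, 222, 335], 0.75)]
cam_knob [([279, 269, 298, 288], 0.83)]
conical_flask [([185, 252, 201, 277], 0.9)]
glass_beaker [([224, 232, 238, 255], 0.6)]
tape_roll [([132, 289, 163, 321], 0.66)]
forceps [([381, 253, 410, 261], 0.58)]
side [ 0.113 -1.212  0.924]
filter_base [([263, 206, 324, 257], 0.8)]
filter_disc [([262, 210, 324, 258], 0.68), ([241, 182, 260, 202], 0.53)]
spacer_ring [([313, 252, 329, 272], 0.88), ([362, 395, 386, 430], 0.85), ([284, 258, 300, 280], 0.7), ([308, 275, 323, 300], 0.57)]
filter_cover [([257, 177, 287, 210], 0.96)]
cam_knob [([331, 198, 342, 215], 0.55), ([283, 230, 306, 250], 0.52)]
conical_flask [([307, 173, 322, 200], 0.67), ([257, 178, 284, 213], 0.21)]
glass_beaker []
tape_roll [([271, 170, 294, 184], 0.6)]
forceps [([320, 320, 329, 339], 0.4)]
0.0187 {'t': 1.0, 'q': array([ 1.09500124e+00,  5.26717829e-02,  1.61290549e+00, -1.54894441e-06,
        1.47597672e+00, -1.19038976e-01]), 'dq': array([ 0.00031014,  0.00091367,  0.00039356, -0.00041172, -0.00010534,
       -0.00210919]), 'effort': array([-3.31701376e-04, -3.93671179e+01, -3.70474970e+01, -2.25043271e-05,
        5.43104284e-05, -1.40195311e-05]), 'tool_pos': array([0.21828891, 0.58562511, 0.2313178 ]), 'tool_rot': array([5.57421585e-01, 3.09173174e+00, 5.73443812e-05]), 'contact_force': array([-0.17693154, -0.17029555, -0.59547446]), 'wrist_torque': array([0.01128613, 0.03685297, 0.01741152]), 'opening': 0.08567222860658652}
```

View pics/top0.png

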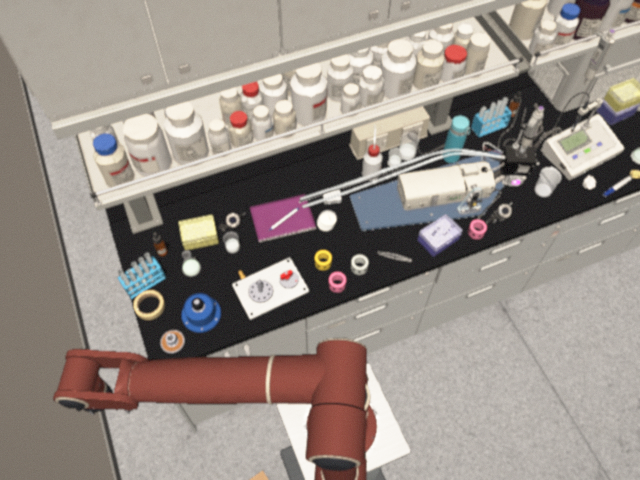

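View pics/side0.png

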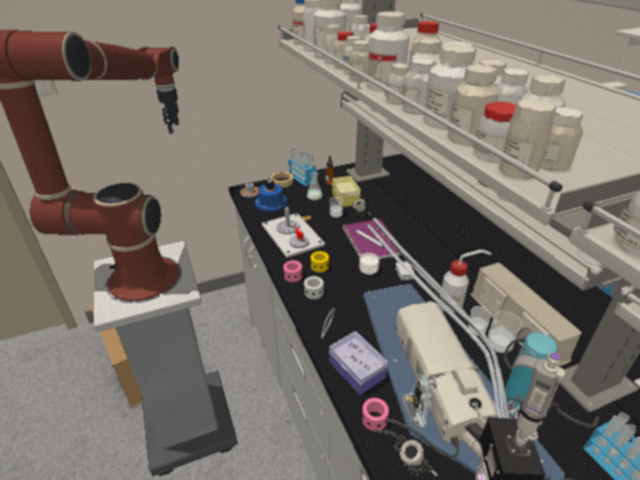

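Run:
```python
from h import *
snap('top','topc',(120,225,380,360),3);snap('side','sidec',(230,165,380,310),4)
for n,u,v,z in [('disc',172,341,.006),('cover',200,312,.01),('base',262,290,.02),('knob',288,278,.048),('ring',360,264,.021),('flask',192,264,.05),('beaker',231,244,.03),('tape',148,305,.012),('yel',323,260,.021),('pink',338,282,.021),('forc',395,257,.005)]:
    print(n,np.round(back('top',u,v,z),3))
for n,u,v,z in [('disc',250,190,.006),('ring',313,287,.021),('pink',292,271,.021),('knob',299,236,.048)]:
    print('side',n,np.round(back('side',u,v,z),3))
```

```text
disc [0.451 0.4   0.006]
cover [0.513 0.286 0.01 ]
base [0.506 0.069 0.02 ]
knob [ 0.501 -0.024  0.048]
ring [ 0.47  -0.276  0.021]
flask [0.673 0.258 0.05 ]
beaker [0.71  0.109 0.03 ]
tape [0.602 0.438 0.012]
yel [ 0.533 -0.165  0.021]
pink [ 0.435 -0.179  0.021]
forc [ 0.456 -0.405  0.005]
side disc [0.455 0.404 0.006]
side ring [ 0.47  -0.272  0.021]
side pink [ 0.436 -0.177  0.021]
side knob [ 0.51  -0.042  0.048]
```

View pics/topc.png

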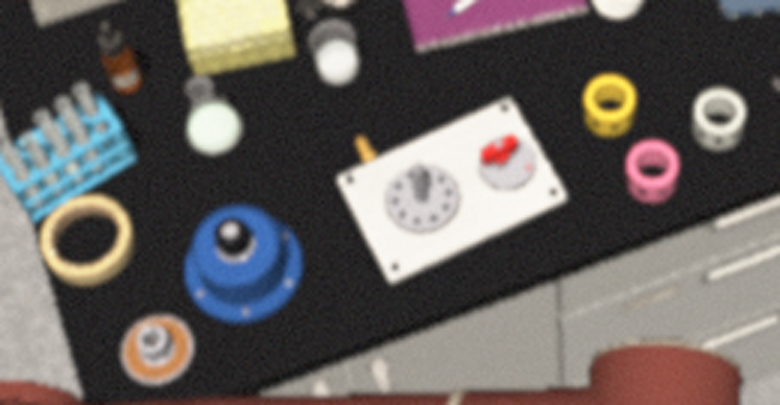

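View pics/sidec.png

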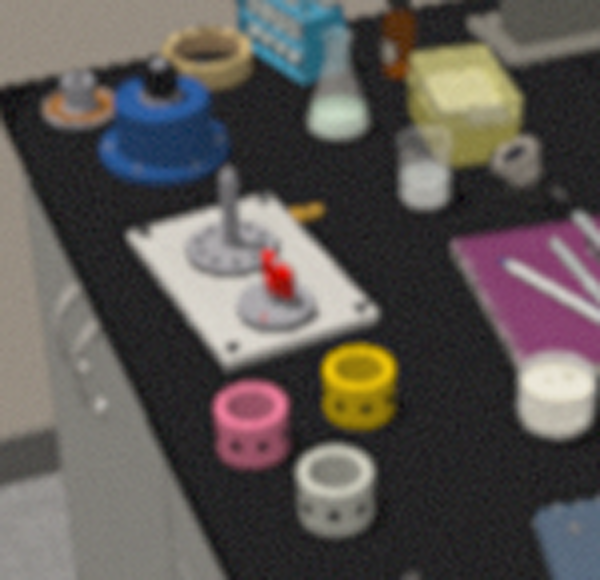

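```bash
cat > fit.py <<'E'
from h import *
from scipy.optimize import least_squares
IM={}
def grab(c,n=3): IM[c]=np.mean([get_image(c).astype(float) for _ in range(n)],0)
a=np.linspace(0,2*np.pi,73)[:-1]
def circ(*rz): return np.vstack([np.c_[r*np.cos(a),r*np.sin(a),0*a+z] for r,z in rz])
def white(f): return f.min(-1)-120
def blue(f): return f[...,2]-f[...,0]-55
def bright(f): return f.max(-1)-105
def orange(f): return f[...,0]-90
M={'disc':(circ((.038,0),(.038,.006)),orange,(.451,.400),40),
'cover':(circ((.064,0),(.064,.01),(.0475,.064)),blue,(.513,.286),60),
'ring':(circ((.028,0),(.028,.042)),bright,(.470,-.276),32),
'base':(np.array([[x,y,z] for x in(-.0725,.0725) for y in(-.146,.074) for z in(0,.012)]),white,(.506,.069),100)}
def contour(c,n,S=6):
    P,f,(x,y),w=M[n]
    u,v=proj(c,[x,y if n!='base' else y-.04,.01]);u,v=int(u),int(v);w=int(w*.8)
    x0,y0=max(u-w,0),max(v-w,0)
    cr=cv2.resize(IM[c][y0:v+w,x0:u+w].astype(np.float32),None,fx=S,fy=S,interpolation=cv2.INTER_CUBIC)
    cr=cv2.GaussianBlur(cr,(0,0),S*.5)
    m=(f(cr)>0).astype(np.uint8)
    cs,_=cv2.findContours(m,cv2.RETR_EXTERNAL,cv2.CHAIN_APPROX_NONE)
    ctr=np.array([u-x0,v-y0])*S
    cs=[k for k in cs if cv2.contourArea(k)>S*S*60]
    k=min(cs,key=lambda k:-cv2.pointPolygonTest(k,(float(ctr[0]),float(ctr[1])),True))
    h=cv2.convexHull(k)[:,0].astype(float)
    return ((h+.5)/S-.5+[x0,y0]).astype(np.float32)
def model(c,P,p):
    x,y=p[:2];t=p[2] if len(p)>2 else 0
    R=np.array([[np.cos(t),-np.sin(t),0],[np.sin(t),np.cos(t),0],[0,0,1]])
    k=calibration(c);X=(P@R.T+[x,y,0])@np.array(k['R']).T+k['t'];q=X@np.array(k['mtx']).T
    h=cv2.convexHull((q[:,:2]/q[:,2:]).astype(np.float32))[:,0]
    h=np.vstack([h,h[:1]]);s=np.r_[0,np.cumsum(np.linalg.norm(np.diff(h,axis=0),axis=1))]
    g=np.linspace(0,s[-1],121)[:-1]
    return np.c_[np.interp(g,s,h[:,0]),np.interp(g,s,h[:,1])]
def fit(n,cams=('top','side'),p0=None):
    P,f,xy,w=M[n];C={c:contour(c,n) for c in cams}
    p0=list(xy)+([0.] if n=='base' else []) if p0 is None else p0
    def res(p): # last params: per-camera edge bias
        return np.concatenate([[cv2.pointPolygonTest(C[c],(float(q[0]),float(q[1])),True)-p[len(p0)+i] for q in model(c,P,p[:len(p0)])] for i,c in enumerate(cams)])
    r=least_squares(res,p0+[0.]*len(cams),loss='soft_l1',f_scale=.3,diff_step=1e-3,x_scale=[.01]*2+[.1]*(len(p0)-2)+[1]*len(cams))
    return np.round(r.x,4),round(float(np.sqrt(np.mean(r.fun**2))),3)
E
python3 - <<'E'
from fit import *
grab('top');grab('side')
for n in M:
  for cs in (('top','side'),('top',),('side',)):
    try: print(n,cs,*fit(n,cs))
    except Exception as e: print(n,cs,repr(e))
E
```

```text
disc ('top', 'side') [ 0.4526  0.3999  0.6997 16.0224] 3.431
disc ('top',) [0.4526 0.3999 0.6998] 0.098
disc ('side',) [ 0.4993  0.5033 18.0711] 2.649
cover ('top', 'side') [ 0.5079  0.2851 -0.0585 -0.7909] 0.392
cover ('top',) [ 0.5089  0.2851 -0.0565] 0.2
cover ('side',) [ 0.5056  0.2839 -0.8774] 0.321
ring ('top', 'side') [ 0.4714 -0.2724  0.4305 -0.1014] 0.492
ring ('top',) [ 0.4718 -0.274   0.4338] 0.324
ring ('side',) [ 0.471  -0.2706 -0.1366] 0.366
base ('top', 'side') [ 0.5084  0.0756  0.0949  0.3349 -0.3074] 0.356
base ('top',) [0.5119 0.0745 0.     0.3938] 1.348
base ('side',) [ 0.5121  0.0777 -0.     -0.4283] 1.151
```

```bash
cat > to.py <<'E'
import sys,numpy as np
from scipy.spatial.transform import Rotation as Ro
from station import ctrl
o=ctrl.get_obs();R=Ro.from_rotvec(o['tool_rot']).as_matrix()
t=list(map(float,sys.argv[1:4]));d=R.T@(np.array(t)-o['tool_pos'])
y=np.degrees(np.arctan2(R[1,1],R[0,1]))
print('t',round(o['t'],2),'pos',np.round(o['tool_pos'],4),'tilt',np.round(np.degrees(np.arccos(-R[2,2])),2),'jaw',round(y,2),'q',np.round(o['q'],2),'F',np.round(o['contact_force'],1),'open',round(o['opening'],4))
print('tool delta',np.round(d,4), 'turn', round((y-float(sys.argv[4])+90)%180-90,2) if len(sys.argv)>4 else '')
E
python3 to.py .4526 .3999 .007 26
```

```text
t 1.4 pos [0.2183 0.5856 0.2313] tilt 0.0 jaw 69.56 q [ 1.09  0.05  1.61  0.    1.48 -0.12] F [ 0.2 -0.3 -1. ] open 0.0851
tool delta [-0.2844 -0.0922  0.2243] turn 43.56
```

```bash
python3 -m creep '[[1,-0.04,-0.013,0,0,0,0],[1,-0.04,-0.013,0,0,0,0],[1,-0.04,-0.013,0,0,0,0],[1,-0.04,-0.013,0,0,0,0],[1,-0.04,-0.013,0,0,0,0],[1,-0.04,-0.013,0,0,0,0],[1,-0.044,-0.014,0,0,0,0],[1,0,0,0.03,0,0,7.3],[1,0,0,0.03,0,0,7.3],[1,0,0,0.03,0,0,7.3],[1,0,0,0.03,0,0,7.3],[1,0,0,0.03,0,0,7.3],[1,0,0,0.02,0,0,7.1]]' 30; python3 to.py .4526 .3999 .007 26
```

```text
t: 2.7
tool_pos: [0.4512, 0.3994, 0.0587]
tool_rot: [-1.672, -2.658, 0.004]
contact_force: [-0.9, -0.3, 0.6]
opening: 0.0853
t 2.7 pos [0.4512 0.3994 0.0587] tilt 0.17 jaw 25.65 q [0.6  0.17 1.79 0.   1.18 0.15] F [-0.9 -0.3  0.6] open 0.0853
tool delta [-0.0001  0.0016  0.0517] turn -0.35
```

```bash
python3 -m creep '[[1,0,0,0.025,0,0,0],[1,0,0,0.02,0,0,0],[1,0,0,0.009,0,0,0],[0.3,0,0,0,0,0,0],[0.1,0,0,0,0,0,0],[0,0,0,0,0,0,0],[0,0,0,0,0,0,0],[0,0,0,0,0,0,0],[0,0,0,0,0,0,0]]' 30; python3 to.py .4526 .3999 .007 26
```

```text
t: 3.6
tool_pos: [0.4534, 0.401, 0.0091]
tool_rot: [1.665, 2.663, 0.004]
contact_force: [-0.0, -0.4, 6.1]
opening: 0.0313
t 3.6 pos [0.4534 0.401  0.0091] tilt 0.17 jaw 25.96 q [0.6  0.24 1.81 0.   1.09 0.15] F [-0.  -0.4  6.1] open 0.0313
tool delta [-0.0006 -0.0012  0.0021] turn -0.04
```

```bash
python3 -m creep '[[0.6,0,0,-0.002,0,0,0],[0.6,0,0,0,0,0,0],[0.6,0,0,0,0,0,8.5],[0.6,0,0,0,0,0,8.5],[0.6,0,0,0,0,0,8.5],[0.6,0,0,0,0,0,8.5],[0.6,0,0,0,0,0,8.5],[0.6,0,0,0,0,0,8.5],[0.6,0,0,0,0,0,8.5],[0.6,0,0,0,0,0,8.5],[0.6,0,0,0,0,0,8.5],[0.6,0,0,0,0,0,8.5],[0.6,0,0,0,0,0,5],[0,0,0,0,0,0,0],[0,0,0,0,0,0,0],[0,0,0,0,0,0,0],[0,0,0,0,0,0,0],[0,0,0,0,0,0,0]]' 40; python3 to.py .5084 .0756 .12 26
```

```text
t: 5.4
tool_pos: [0.4521, 0.4001, 0.009]
tool_rot: [3.061, 0.706, -0.001]
contact_force: [1.2, -0.2, -0.5]
opening: 0.0308
t 5.4 pos [0.4521 0.4001 0.009 ] tilt 0.02 jaw -64.02 q [ 0.6   0.24  1.81 -0.    1.1   1.72] F [ 1.2 -0.2 -0.5] open 0.0308
tool delta [-0.0916  0.3164 -0.1109] turn 89.98
```

```bash
python3 -m creep '[[0,0,0,-0.02,0,0,0],[0,0,0,-0.035,0,0,0],[0,0,0,-0.04,0,0,0],[0,0,0,-0.035,0,0,0],[0,-0.008,0.026,0,0,0,0],[0,-0.01,0.036,0,0,0,0],[0,-0.012,0.041,0,0,0,0],[0,-0.012,0.041,0,0,0,0],[0,-0.012,0.041,0,0,0,0],[0,-0.012,0.041,0,0,0,0],[0,-0.012,0.041,0,0,0,0],[0,-0.008,0.029,0,0,0,0],[0,-0.006,0.02,0,0,0,0],[0,0,0,0,0,0,0],[0,0,0,0,0,0,0]]'; python3 to.py .5084 .0756 .116
python3 - <<'E'
from h import *
snap('top','a1',(215,235,325,330),7);im=snap('side','a2',(250,160,340,270),6)
E
```

```text
t: 6.9
tool_pos: [0.5075, 0.0758, 0.1388]
tool_rot: [-3.061, -0.704, 0.001]
contact_force: [1.4, 0.5, -2.4]
opening: 0.0313
t 6.9 pos [0.5075 0.0758 0.1388] tilt 0.07 jaw -64.09 q [ 0.   -0.14  1.96  0.    1.32  1.12] F [ 1.4  0.5 -2.4] open 0.0313
tool delta [0.0007 0.0006 0.0228] turn
```

View pics/a2.png

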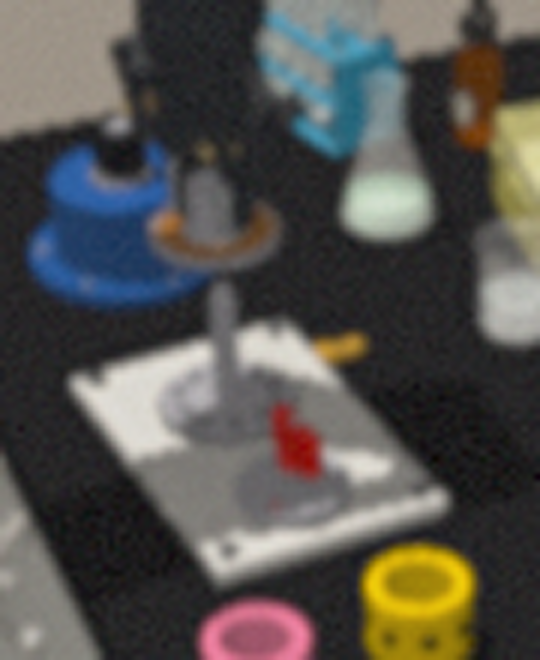

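Run:
```python
from h import *
for X in [(.5084,.0756,.1),(.5084,.0756,.06),(.5075,.0758,.1297),(.5075,.0758,.166)]:
    s=proj('side',X);print(X,'side crop',np.round((s-[250,160]+.5)*6,1))
print('px/m',(proj('side',(.51,.0756,.1))-proj('side',(.5,.0756,.1)))*6/10,(proj('side',(.5,.0856,.1))-proj('side',(.5,.0756,.1)))*6/10,'per mm in crop px')
# post column centre per row
im=np.mean([get_image('side').astype(float) for _ in range(3)],0)
cr=im[160:270,250:340]
for r in range(47,68,2): print(r, np.round(cr[r,30:46].mean(-1)).astype(int))
```

```text
(0.5084, 0.0756, 0.1) side crop [222.5 280.6]
(0.5084, 0.0756, 0.06) side crop [225.9 337.9]
(0.5075, 0.0758, 0.1297) side crop [218.4 237.1]
(0.5075, 0.0758, 0.166) side crop [215.2 182.4]
px/m [ 1.614681   -0.34843166] [-0.54208605 -0.82195904] per mm in crop px
47 [75 67 57 48 48 67 84 87 67 46 39 37 35 37 35 36]
49 [ 47  43  38  40  60  94 111 110  92  66  42  39  34  35  37  36]
51 [ 36  38  37  38  65  94 107 110  98  76  47  36  35  37  36  34]
53 [ 35  37  36  37  59  87 104 108  97  77  57  65  81  94  87  79]
55 [ 35  38  45  53  70  93 105 107 109 130 157 177 192 194 174 149]
57 [114 136 163 175 167 137 113 105 118 156 197 214 215 214 211 209]
59 [212 213 218 217 202 163 124 106 113 146 185 202 205 206 207 211]
61 [207 193 182 178 174 148 119 107 105 126 146 143 122 130 140 156]
63 [172 160 155 161 166 148 122 109 104 102 105 101  96  95  90  86]
65 [157 171 178 180 174 155 126 109 100  99 100 100 102  99  97  89]
67 [153 157 167 169 156 140 119 105 102 101 101  99 100  96  95  84]
```

```bash
python3 -m creep '[[0,0.0005,0.0005,0.012,0,0,0],[0,0,0,0.01,0,0,0],[0,0,0,0.005,0,0,0],[0,0,0,0.004,0,0,0],[0,0,0,0.003,0,0,0],[0,0,0,0,0,0,0]]'; python3 to.py .5084 .0756 .1
```

```text
t: 7.75
tool_pos: [0.5083, 0.0756, 0.1048]
tool_rot: [-3.061, -0.705, 0.001]
contact_force: [0.6, -0.6, -1.3]
opening: 0.0312
t 7.75 pos [0.5083 0.0756 0.1048] tilt 0.05 jaw -64.05 q [ 0.   -0.1   1.98  0.    1.26  1.12] F [ 0.6 -0.6 -1.3] open 0.0312
tool delta [0.0001 0.     0.0048] turn
```

```bash
python3 -m creep '[[0,0,0,0.004,0,0,0],[0,0,0,0.004,0,0,0],[0,0,0,0.004,0,0,0],[0,0,0,0,0,0,0]]'; python3 to.py .5084 .0756 .1
```

```text
t: 8.15
tool_pos: [0.5084, 0.0753, 0.0927]
tool_rot: [3.061, 0.705, -0.001]
contact_force: [1.0, -1.6, -2.2]
opening: 0.0314
t 8.15 pos [0.5084 0.0753 0.0927] tilt 0.05 jaw -64.04 q [ 0.   -0.08  1.99 -0.    1.24  1.12] F [ 1.  -1.6 -2.2] open 0.0314
tool delta [ 0.0002 -0.0003 -0.0073] turn
```

```bash
python3 -m creep '[[0,0,0,0.01,0,0,0],[0,0,0,0.01,0,0,0],[0,0,0,0.01,0,0,0],[0,0,0,0.01,0,0,0],[0,0,0,0.01,0,0,0],[0,0,0,0,0,0,0]]'; python3 to.py .5084 .0756 .029
```

```text
t: 8.75
tool_pos: [0.508, 0.0751, 0.0412]
tool_rot: [3.061, 0.705, -0.002]
contact_force: [2.6, -5.7, -5.2]
opening: 0.0314
t 8.75 pos [0.508  0.0751 0.0412] tilt 0.08 jaw -64.04 q [ 0.   -0.01  2.02 -0.    1.14  1.12] F [ 2.6 -5.7 -5.2] open 0.0314
tool delta [ 0.0006 -0.0003  0.0122] turn
```

```bash
python3 -m creep '[[0,0,0.001,0,0,0,0],[0,0,0,0.006,0,0,0],[0,0,0,0.004,0,0,0],[0,0,0,0.002,0,0,0],[0,0,0,0.001,0,0,0],[0,0,0,0,0,0,0]]'; python3 to.py .5084 .0756 .029
```

```text
t: 9.35
tool_pos: [0.5088, 0.075, 0.0301]
tool_rot: [-3.061, -0.706, 0.0]
contact_force: [-0.7, -0.2, -1.3]
opening: 0.0312
t 9.35 pos [0.5088 0.075  0.0301] tilt 0.04 jaw -64.04 q [0.   0.01 2.02 0.   1.11 1.12] F [-0.7 -0.2 -1.3] open 0.0312
tool delta [-0.0001 -0.0007  0.0011] turn
```

```bash
python3 -m creep '[[0,0,0,0.0015,0,0,0],[0,0,0,0,0,0,0]]'; python3 -m creep '[[0.35,0,0,0,0,0,0],[0.6,0,0,0,0,0,0],[0.7,0,0,0,0,0,0],[0.7,0,0,0,0,0,0]]';python3 to.py .5084 .0756 .029
```

```text
t: 9.55
tool_pos: [0.5092, 0.0748, 0.0291]
tool_rot: [-3.061, -0.705, -0.001]
contact_force: [0.1, 0.4, -1.0]
opening: 0.031
t: 9.95
tool_pos: [0.5092, 0.0747, 0.0291]
tool_rot: [3.061, 0.706, 0.001]
contact_force: [0.3, -0.3, 0.1]
opening: 0.0596
t 9.95 pos [0.5092 0.0747 0.0291] tilt 0.03 jaw -64.04 q [ 0.    0.01  2.02 -0.    1.11  1.12] F [ 0.3 -0.3  0.1] open 0.0596
tool delta [-0.0003 -0.0012  0.0001] turn
```

```bash
python3 -m creep '[[0.7,0,0,-0.02,0,0,0],[0.8,0,0,-0.04,0,0,0],[0.8,0,0,-0.04,0,0,0],[1,-0.01,0.0156,0,0,0,0],[1,-0.022,0.035,0,0,0,0],[1,-0.022,0.035,0,0,0,0],[1,-0.022,0.035,0,0,0,0],[1,-0.022,0.035,0,0,0,0],[1,-0.022,0.035,0,0,0,0],[1,-0.022,0.035,0,0,0,0],[1,-0.022,0.035,0,0,0,0],[1,-0.022,0.035,0,0,0,0],[1,0,0,0.015,0,0,6.5],[1,0,0,0.02,0,0,6.5],[1,0,0,0.02,0,0,6.5],[1,0,0,0.01,0,0,6.5],[1,0,0,0,0,0,0]]'; python3 to.py .4715 -.2725 .012 -90
python3 - <<'E'
from h import *
a=snap('top','b1',(225,235,395,325),4);b=get_image('side')[215:320,250:350]
cv2.imwrite('pics/b2.png',cv2.resize(b,None,fx=4,fy=4)[:,:,::-1])
A=cv2.imread('pics/b1.png');B=cv2.imread('pics/b2.png')
C=np.zeros((600,800,3),np.uint8);C[:360,:680]=A;cv2.imwrite('pics/b1.png',np.vstack([A[:,:680],np.zeros((0,680,3),np.uint8)]))
E
```

```text
t: 11.65
tool_pos: [0.4698, -0.2716, 0.0617]
tool_rot: [-3.139, 0.001, 0.005]
contact_force: [0.3, -0.9, -0.7]
opening: 0.0853
t 11.65 pos [ 0.4698 -0.2716  0.0617] tilt 0.23 jaw -90.04 q [-0.66  0.03  1.94 -0.    1.18  0.91] F [ 0.3 -0.9 -0.7] open 0.0853
tool delta [0.0019 0.001  0.0497] turn -0.04
```

View pics/b2.png

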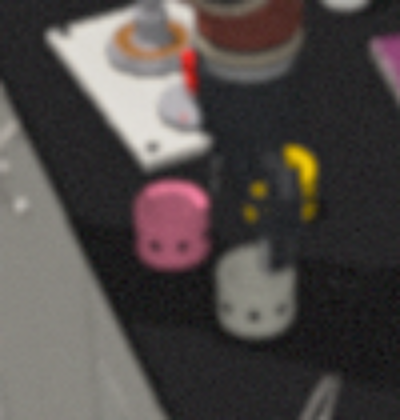

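```bash
python3 - <<'E'
from h import *
for X in [(.4698,-.314,.075),(.4698,-.229,.075),(.4715,-.2725,.042),(.4715,-.2725,.0)]:
    print(np.round((proj('side',X)-[250,215]+.5)*4))
E
python3 -m creep '[[1,0.001,0.001,0.02,0,0,0],[1,0,0,0.02,0,0,0],[1,0,0,0.009,0,0,0],[1,0,0,0,0,0,0]]';python3 to.py .4715 -.2725 .012 -90
```

```text
[275. 270.]
[232. 201.]
[256. 269.]
[257. 310.]
t: 12.15
tool_pos: [0.4716, -0.273, 0.0141]
tool_rot: [-3.14, -0.0, 0.002]
contact_force: [-0.1, -0.0, 0.8]
opening: 0.0853
t 12.15 pos [ 0.4716 -0.273   0.0141] tilt 0.1 jaw -89.98 q [-0.66  0.11  1.95 -0.    1.09  0.91] F [-0.1 -0.   0.8] open 0.0853
tool delta [-0.0001 -0.0005  0.0021] turn 0.02
```

```bash
python3 -m creep '[[0.4,0,0,0,0,0,0],[0.4,0,0,0,0,0,0],[0.4,0,0,0,0,0,0],[0.4,0,0,0,0,0,0],[0.4,0,0,0,0,0,0],[0.4,0,0,-0.02,0,0,0],[0.4,0,0,-0.04,0,0,0],[0.4,0,0,-0.04,0,0,0],[0.4,0,0,-0.02,0,0,0],[0.4,0,0,0,0,0,0]]' 25;python3 to.py .509 .0749 .15
```

```text
t: 13.15
tool_pos: [0.4741, -0.275, 0.139]
tool_rot: [3.137, -0.001, 0.01]
contact_force: [-0.7, -0.3, 0.2]
opening: 0.0562
t 13.15 pos [ 0.4741 -0.275   0.139 ] tilt 0.45 jaw -90.04 q [-0.66 -0.06  1.88  0.    1.31  0.91] F [-0.7 -0.3  0.2] open 0.0562
tool delta [ 0.0347 -0.3499 -0.0125] turn
```

```bash
python3 -m creep '[[0,0.002,-0.018,0,0,0,0],[0,0.004,-0.04,0,0,0,0],[0,0.005,-0.045,0,0,0,0],[0,0.005,-0.045,0,0,0,0],[0,0.005,-0.045,0,0,0,0],[0,0.005,-0.045,0,0,0,0],[0,0.005,-0.045,0,0,0,0],[0,0.004,-0.04,0,0,0,0],[0,0.002,-0.025,0,0,0,0],[0,0,0,0,0,0,0],[0,0,0,0,0,0,0]]';python3 to.py .509 .0749 .15
```

```text
t: 14.25
tool_pos: [0.5076, 0.0752, 0.1324]
tool_rot: [3.141, 0.002, -0.007]
contact_force: [-0.2, -0.1, -0.9]
opening: 0.0565
t 14.25 pos [0.5076 0.0752 0.1324] tilt 0.24 jaw -89.94 q [ 0.   -0.13  1.96 -0.    1.32  1.57] F [-0.2 -0.1 -0.9] open 0.0565
tool delta [ 0.0014  0.0004 -0.0176] turn
```

```bash
python3 -m creep '[[0,0.001,0,0.02,0,0,0],[0,0,0,0.02,0,0,0],[0,0,0,0.016,0,0,0],[0,0,0,0,0,0,0],[0,0,0,0.005,0,0,0],[0,0,0,0.004,0,0,0],[0,0,0,0,0,0,0]]';python3 to.py .509 .0749 .039
```

```text
t: 14.95
tool_pos: [0.5104, 0.0742, 0.0698]
tool_rot: [3.142, -0.002, 0.0]
contact_force: [-0.1, -0.0, -2.2]
opening: 0.0562
t 14.95 pos [0.5104 0.0742 0.0698] tilt 0.0 jaw -90.07 q [ 0.   -0.05  2.   -0.    1.19  1.57] F [-0.1 -0.  -2.2] open 0.0562
tool delta [-0.0014 -0.0007  0.0308] turn
```

```bash
python3 -m creep '[[0,-0.001,-0.0005,0.004,0,0,0],[0,0,0,0.004,0,0,0],[0,0,0,0.004,0,0,0],[0,0,0,0,0,0,0]]';python3 to.py .509 .0749 .039
```

```text
t: 15.35
tool_pos: [0.5088, 0.075, 0.057]
tool_rot: [3.142, -0.001, -0.002]
contact_force: [-0.1, 0.1, -0.9]
opening: 0.0564
t 15.35 pos [0.5088 0.075  0.057 ] tilt 0.08 jaw -90.03 q [ 0.   -0.03  2.01 -0.    1.17  1.57] F [-0.1  0.1 -0.9] open 0.0564
tool delta [0.0003 0.0001 0.018 ] turn
```

```bash
python3 -m creep '[[0,0,0,0.007,0,0,0],[0,0,0,0.006,0,0,0],[0,0,0,0.003,0,0,0],[0,0,0,0.001,0,0,0],[0,0,0,0.001,0,0,0],[0,0,0,0,0,0,0]]';python3 to.py .509 .0749 .039
```

```text
t: 15.95
tool_pos: [0.509, 0.075, 0.0425]
tool_rot: [3.141, -0.001, -0.005]
contact_force: [-11.9, 0.6, 20.5]
opening: 0.0563
t 15.95 pos [0.509  0.075  0.0425] tilt 0.2 jaw -90.02 q [ 0.   -0.01  2.01 -0.    1.14  1.57] F [-11.9   0.6  20.5] open 0.0563
tool delta [-0.      0.0001  0.0035] turn
```

```bash
python3 -m creep '[[0,0,0,-0.002,0,0,0],[0.75,0,0,0,0,0,0],[0.85,0,0,0,0,0,0],[0.9,0,0,0,0,0,0],[0.9,0,0,0,0,0,0]]';python3 to.py .509 .0749 .039;python3 - <<'E'
from h import *
snap('side','c2',(250,190,340,270),6)
E
```

```text
t: 16.45
tool_pos: [0.5092, 0.075, 0.0414]
tool_rot: [3.142, -0.001, -0.001]
contact_force: [-0.2, 1.0, 0.3]
opening: 0.0768
t 16.45 pos [0.5092 0.075  0.0414] tilt 0.04 jaw -90.04 q [ 0.   -0.01  2.01 -0.    1.14  1.57] F [-0.2  1.   0.3] open 0.0768
tool delta [-0.0002  0.0001  0.0024] turn
```

View pics/c2.png

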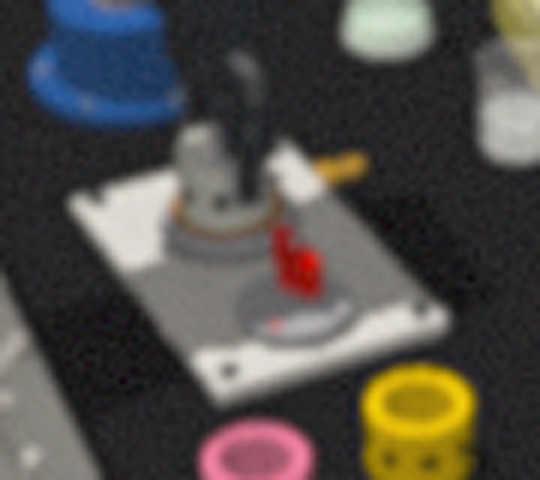

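```bash
python3 -m creep '[[0.95,0,0,-0.02,0,0,0],[1,0,0,-0.04,0,0,0],[1,0,0,-0.035,0,0,0],[1,0,-0.03,0,0,0,0],[1,0,-0.045,0,0,0,0],[1,0,-0.045,0,0,0,0],[1,-0.001,-0.045,0,0,0,0],[1,0,-0.035,0,0,0,0],[1,0,-0.01,0,0,0,0],[1,0,0,0.02,0,0,0],[1,0,0,0,0,0,0]]';python3 to.py .508 .2848 .068
python3 - <<'E'
from h import *
snap('side','d2',(240,140,330,260),5)
from fit import *
grab('side');M['ring']=(circ((.028,.026),(.028,.068)),white,(.509,.075),32)
E
```

```text
t: 17.6
tool_pos: [0.5067, 0.2841, 0.1138]
tool_rot: [3.139, -0.0, -0.008]
contact_force: [-0.8, -1.0, -0.7]
opening: 0.0857
t 17.6 pos [0.5067 0.2841 0.1138] tilt 0.32 jaw -90.01 q [ 0.38  0.05  1.82 -0.    1.28  1.95] F [-0.8 -1.  -0.7] open 0.0857
tool delta [ 0.0016 -0.0008  0.0458] turn
```

View pics/d2.png

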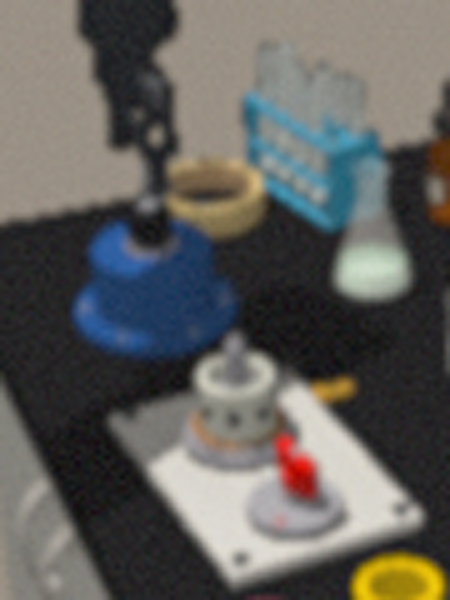

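```bash
python3 -m creep '[[1,0,0,0.02,0,0,0],[1,0,0,0.015,0,0,0],[1,0,0,0.007,0,0,0],[0.2,0,0,0,0,0,0],[0,0,0,0,0,0,0],[0,0,0,0,0,0,0],[0,0,0,0,0,0,0],[0,0,0,0,0,0,0]]' 30;python3 to.py .508 .2848 .068
```

```text
t: 18.6
tool_pos: [0.5093, 0.285, 0.0761]
tool_rot: [3.142, -0.001, 0.003]
contact_force: [-0.4, -1.7, 4.1]
opening: 0.0354
t 18.6 pos [0.5093 0.285  0.0761] tilt 0.1 jaw -90.04 q [ 0.38  0.1   1.83 -0.    1.21  1.95] F [-0.4 -1.7  4.1] open 0.0354
tool delta [-0.0013  0.0002  0.0081] turn
```

```bash
python3 -m creep '[[0.7,0,0,0,0,0,0],[0.7,0,0,0,0,0,0],[0.7,0,0,0,0,0,-8.5],[0.7,0,0,0,0,0,-8.5],[0.7,0,0,0,0,0,-8.5],[0.7,0,0,0,0,0,-8.5],[0.7,0,0,0,0,0,-8.5],[0.7,0,0,0,0,0,-8.5],[0.7,0,0,0,0,0,-8.5],[0.7,0,0,0,0,0,-8.5],[0.7,0,0,0,0,0,-8.5],[0.7,0,0,0,0,0,-8.5],[0.7,0,0,0.002,0,0,-5],[0.7,0,0,0.002,0,0,0],[0.7,0,0,0,0,0,0]]' 30;python3 to.py .508 .2848 .068
```

```text
t: 20.1
tool_pos: [0.5081, 0.2849, 0.0701]
tool_rot: [-2.224, -2.218, 0.001]
contact_force: [-0.3, -0.1, -0.3]
opening: 0.0598
t 20.1 pos [0.5081 0.2849 0.0701] tilt 0.06 jaw -0.15 q [0.38 0.11 1.84 0.   1.2  0.39] F [-0.3 -0.1 -0.3] open 0.0598
tool delta [-0.0001 -0.0001  0.0021] turn
```

```bash
python3 -m creep '[[0,0,0,0,0,0,0],[0,0,0,0,0,0,0],[0,0,0,0,0,0,0],[0,0,0,0,0,0,0],[0,0,0,0,0,0,0]]' 50;python3 to.py .5088 .0749 .068;  python3 -m creep '[[0,0,0,-0.005,0,0,0],[0,0,0,-0.015,0,0,0],[0,0,0,-0.03,0,0,0],[0,0,0,-0.04,0,0,0],[0,0,0,-0.04,0,0,0],[0,0,0,-0.005,0,0,0],[0,0,0,0,0,0,0]]';python3 to.py .5088 .0749 .068
```

```text
t: 20.6
tool_pos: [0.5093, 0.2852, 0.0716]
tool_rot: [2.222, 2.22, 0.003]
contact_force: [2.3, -0.4, 2.7]
opening: 0.0349
t 20.6 pos [0.5093 0.2852 0.0716] tilt 0.11 jaw -0.06 q [ 0.38  0.11  1.84 -0.    1.2   0.38] F [ 2.3 -0.4  2.7] open 0.0349
tool delta [-0.2103 -0.0003  0.0034] turn 
t: 21.3
tool_pos: [0.5089, 0.2852, 0.2073]
tool_rot: [2.222, 2.22, 0.003]
contact_force: [-0.6, -0.0, -4.3]
opening: 0.0352
t 21.3 pos [0.5089 0.2852 0.2073] tilt 0.14 jaw -0.04 q [ 0.38 -0.03  1.74  0.    1.43  0.38] F [-0.6 -0.  -4.3] open 0.0352
tool delta [-2.104e-01 -2.000e-04  1.391e-01] turn
```

```bash
python3 -m creep '[[0,-0.02,0,0,0,0,0],[0,-0.035,0,0,0,0,0],[0,-0.04,0,0,0,0,0],[0,-0.04,0,0,0,0,0],[0,-0.04,0,0,0,0,0],[0,-0.025,0,0,0,0,0],[0,-0.01,0,0,0,0,0],[0,0,0,0.02,0,0,0],[0,0,0,0.03,0,0,0],[0,0,0,0.02,0,0,0],[0,0,0,0.01,0,0,0],[0,0,0,0,0,0,0],[0,0,0,0,0,0,0]]';python3 to.py .509 .075 .084
```

```text
t: 22.6
tool_pos: [0.5085, 0.0753, 0.1259]
tool_rot: [-2.222, -2.221, -0.0]
contact_force: [-0.6, 0.6, -3.4]
opening: 0.0348
t 22.6 pos [0.5085 0.0753 0.1259] tilt 0.01 jaw -0.02 q [ 0.   -0.13  1.97  0.    1.3   0.  ] F [-0.6  0.6 -3.4] open 0.0348
tool delta [-0.0003  0.0005  0.0419] turn
```

Underside is now at about z = 54 mm; going into the post bore gently.

```bash
python3 -m creep '[[0,0,0.0005,0.006,0,0,0],[0,0,0,0.004,0,0,0],[0,0,0,0.004,0,0,0],[0,0,0,0.003,0,0,0],[0,0,0,0,0,0,0]]';python3 to.py .509 .075 .084;python3 -m creep '[[0,0,0,0.004,0,0,0],[0,0,0,0.003,0,0,0],[0,0,0,0,0,0,0]]';python3 to.py .509 .075 .084
```

```text
t: 23.1
tool_pos: [0.5084, 0.0749, 0.1082]
tool_rot: [-2.222, -2.22, 0.001]
contact_force: [-0.3, -0.3, -4.2]
opening: 0.0351
t 23.1 pos [0.5084 0.0749 0.1082] tilt 0.07 jaw -0.05 q [ 0.   -0.1   1.98 -0.    1.27  0.  ] F [-0.3 -0.3 -4.2] open 0.0351
tool delta [0.0001 0.0006 0.0242] turn 
t: 23.4
tool_pos: [0.5085, 0.0749, 0.1011]
tool_rot: [-2.222, -2.22, 0.001]
contact_force: [-0.6, -0.7, -4.1]
opening: 0.0356
t 23.4 pos [0.5085 0.0749 0.1011] tilt 0.06 jaw -0.05 q [ 0.   -0.09  1.98 -0.    1.25  0.  ] F [-0.6 -0.7 -4.1] open 0.0356
tool delta [0.0001 0.0006 0.0171] turn
```

```bash
python3 -m creep '[[0,0,0,0.005,0,0,0],[0,0,0,0.004,0,0,0],[0,0,0,0,0,0,0]]';python3 to.py .509 .075 .084;python3 -m creep '[[0,0,0,0.003,0,0,0],[0,0,0,0.003,0,0,0],[0,0,0,0,0,0,0]]';python3 to.py .509 .075 .084
```

```text
t: 23.7
tool_pos: [0.5084, 0.075, 0.0919]
tool_rot: [-2.222, -2.22, 0.001]
contact_force: [0.5, -1.6, -3.9]
opening: 0.0352
t 23.7 pos [0.5084 0.075  0.0919] tilt 0.07 jaw -0.04 q [ 0.   -0.08  1.99  0.    1.24  0.  ] F [ 0.5 -1.6 -3.9] open 0.0352
tool delta [0.     0.0006 0.0079] turn 
t: 24.0
tool_pos: [0.5084, 0.075, 0.0862]
tool_rot: [-2.222, -2.22, 0.001]
contact_force: [0.1, -0.1, -2.7]
opening: 0.0354
t 24.0 pos [0.5084 0.075  0.0862] tilt 0.06 jaw -0.04 q [ 0.   -0.08  1.99 -0.    1.22  0.  ] F [ 0.1 -0.1 -2.7] open 0.0354
tool delta [0.     0.0006 0.0022] turn
```

```bash
python3 -m creep '[[0,0,0,0.0015,0,0,0],[0,0,0,0.001,0,0,0],[0,0,0,0,0,0,0]]';python3 to.py .509 .075 .084
```

```text
t: 24.3
tool_pos: [0.5088, 0.075, 0.0842]
tool_rot: [-2.222, -2.221, 0.0]
contact_force: [-0.7, 0.7, -3.6]
opening: 0.0351
t 24.3 pos [0.5088 0.075  0.0842] tilt 0.01 jaw -0.04 q [ 0.   -0.07  1.99  0.    1.22  0.  ] F [-0.7  0.7 -3.6] open 0.0351
tool delta [0.     0.0002 0.0002] turn
```

```bash
python3 -m creep '[[0,0,0,0.001,0,0,0],[0,0,0,0.001,0,0,0],[0,0,0,0,0,0,0]]';python3 to.py .509 .075 .084
```

```text
t: 24.6
tool_pos: [0.5091, 0.0749, 0.0837]
tool_rot: [-2.222, -2.221, 0.001]
contact_force: [-5.0, -1.2, 4.6]
opening: 0.0351
t 24.6 pos [0.5091 0.0749 0.0837] tilt 0.02 jaw -0.04 q [ 0.   -0.07  1.99 -0.    1.22  0.  ] F [-5.  -1.2  4.6] open 0.0351
tool delta [ 0.0001 -0.0001 -0.0003] turn
```

Seated at the expected height. Release, rise, and look at the cam knob.

```bash
python3 -m creep '[[0.5,0,0,0,0,0,0],[0.7,0,0,0,0,0,0],[0.8,0,0,0,0,0,0],[0.8,0,0,-0.01,0,0,0],[1,0,0,-0.03,0,0,0],[1,0,0,-0.03,0,0,0],[1,0.02,0,-0.01,0,0,0],[1,0.04,0,0,0,0,0],[1,0.04,0,0,0,0,0],[1,0.04,0,0,0,0,0],[1,0,0,0,0,0,0]]'
python3 - <<'E'
from h import *
from fit import *
snap('top','e1',(235,255,315,325),5);snap('side','e2',(255,180,335,265),5)
A=cv2.imread('pics/e1.png');B=cv2.imread('pics/e2.png');C=np.zeros((425,800,3),np.uint8);C[:350,:400]=A;C[:,400:]=B;cv2.imwrite('pics/e.png',C)
grab('top');grab('side')
Mc=M['cover'];M['cover']=(Mc[0]+[0,0,.012],Mc[1],(.509,.075),60)
for cs in (('top','side'),('top',),('side',)): print(*fit('cover',cs))
p=(.5084+.098*np.sin(.095),.0756-.098*np.cos(.095));print('knob',p)
for c,z in(('top',.060),('side',.060)):
    im=IM[c];m=((im[...,0]-np.maximum(im[...,1],im[...,2]))>60).astype(np.uint8)
    u,v=map(int,proj(c,(*p,.048)));w=14
    ys,xs=np.nonzero(m[v-w:v+w,u-w:u+w]);pts=np.c_[xs+u-w,ys+v-w]
    print(c,len(pts),pts.mean(0),'pred',proj(c,(*p,.046)))
    x,y=pts.T
    print(pts.min(0),pts.max(0))
    # fit bar angle by hull IoU-like
    best=[]
    for th in np.radians(np.arange(0,180,3)):
      for dx in np.arange(-.006,.0061,.002):
       for dy in np.arange(-.006,.0061,.002):
        B=np.array([[a*np.cos(th)-b*np.sin(th)+p[0]+dx,a*np.sin(th)+b*np.cos(th)+p[1]+dy,zz] for a in(-.023,.023) for b in(-.007,.007) for zz in(.032,.06)])
        q=np.array([proj(c,X) for X in B[[0,1,2,3,4,5,6,7]]]).astype(np.float32)
        h=cv2.convexHull((q-[u-w,v-w]).astype(np.float32)*4+2)
        g=np.zeros((8*w,8*w),np.uint8);cv2.fillConvexPoly(g,h.astype(np.int32),1)
        mm=cv2.resize(m[v-w:v+w,u-w:u+w],None,fx=4,fy=4,interpolation=0)
        best.append(((g&mm).sum()/(g|mm).sum(),round(np.degrees(th)),dx,dy))
    best.sort(reverse=True);print(np.round(best[:6],3))
E
```

```text
t: 25.7
tool_pos: [0.5089, 0.2187, 0.1634]
tool_rot: [-2.217, -2.226, -0.003]
contact_force: [-0.7, -0.8, 0.0]
opening: 0.0855
[  0.5093   0.0389 -11.3649  -3.8296] 5.062
[  942.5221  -348.7204 -1082.9202] 0.061
[ 0.5077  0.077  -1.7808] 0.553
knob (np.float64(0.5176960025261865), np.float64(-0.021958107490014034))
top 84 [286.07142857 274.80952381] pred [285.68520205 274.31661619]
[280 270] [292 279]Traceback (most recent call last):
  File "<stdin>", line 22, in <module>
  File "h.py", line 13, in proj
    k=calibration(c);K,R,t=map(np.array,(k['mtx'],k['R'],k['t']))
ValueError: time passes only in moves, steps and waits
```

View pics/e.png

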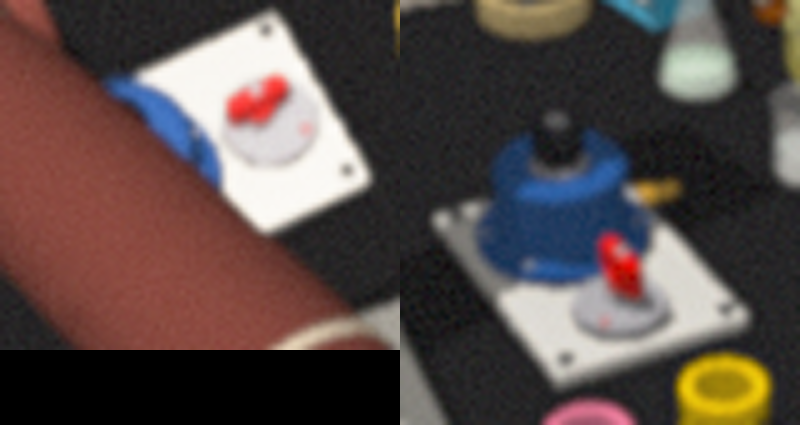

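```bash
cat > bar.py <<'E'
from fit import *
import sys
grab('top');grab('side');p=np.array([.5177,-.022])
for c in('top','side'):
    k=calibration(c);K,R,t=map(np.array,(k['mtx'],k['R'],k['t']));im=IM[c]
    f=im[...,0]-np.maximum(im[...,1],im[...,2])
    X=R@[*p,.048]+t;q=K@X;u,v=map(int,q[:2]/q[2]);w=14
    mm=cv2.resize(f[v-w:v+w,u-w:u+w].astype(np.float32),None,fx=4,fy=4,interpolation=cv2.INTER_CUBIC)>80
    best=[]
    for th in np.radians(np.arange(0,180,4)):
      for dx in np.arange(-.006,.0061,.002):
       for dy in np.arange(-.006,.0061,.002):
        B=np.array([[a*np.cos(th)-b*np.sin(th)+p[0]+dx,a*np.sin(th)+b*np.cos(th)+p[1]+dy,zz] for a in(-.023,.023) for b in(-.007,.007) for zz in(.032,.06)])
        q=(B@R.T+t)@K.T;q=q[:,:2]/q[:,2:]
        g=np.zeros((8*w,8*w),np.uint8);cv2.fillConvexPoly(g,cv2.convexHull(((q-[u-w,v-w])*4+1.5).astype(np.float32)).round().astype(np.int32),1)
        best.append(((g&mm).sum()/(g|mm).sum(),round(np.degrees(th)),dx*1e3,dy*1e3))
    best.sort(reverse=True);print(c);print(np.round(best[:6],3))
    m2=(f>20)&(f<80);print([ (x,y) for y,x in np.argwhere(m2) if abs(x-u)<16 and 0<y-v<16][-8:],(u,v))
E
python3 bar.py; python3 to.py .5177 -.022 .13
```

```text
top
[[  0.645  96.     -4.      2.   ]
 [  0.642 108.     -2.     -2.   ]
 [  0.641 104.     -2.     -4.   ]
 [  0.64  100.     -4.      2.   ]
 [  0.639  92.     -4.     -4.   ]
 [  0.638  96.     -4.      0.   ]]
[(np.int64(271), np.int64(288)), (np.int64(272), np.int64(288)), (np.int64(273), np.int64(288)), (np.int64(270), np.int64(289)), (np.int64(271), np.int64(289)), (np.int64(272), np.int64(289)), (np.int64(273), np.int64(289)), (np.int64(274), np.int64(289))] (285, 274)
side
[[ 0.726 88.    -2.    -2.   ]
 [ 0.718 88.    -2.     0.   ]
 [ 0.718 84.    -2.     0.   ]
 [ 0.71  88.    -2.    -4.   ]
 [ 0.708 88.     0.     6.   ]
 [ 0.708 84.    -2.     2.   ]]
[(np.int64(300), np.int64(239)), (np.int64(301), np.int64(239)), (np.int64(302), np.int64(239)), (np.int64(303), np.int64(239)), (np.int64(295), np.int64(243)), (np.int64(296), np.int64(243)), (np.int64(295), np.int64(244)), (np.int64(296), np.int64(244))] (299, 232)
t 26.4 pos [0.509  0.2148 0.1623] tilt 0.0 jaw -0.07 q [ 0.26 -0.07  1.85 -0.    1.36  0.27] F [-0.1  0.2  0.4] open 0.0854
tool delta [-0.2368  0.0089  0.0323] turn
```

Run:
```python
from h import *
print('mark top',back('top',295.5,280.5,.024)[:2],'side',back('side',295.5,243.9,.024)[:2])
# bar ends as seen in crops (top face z=.06)
for n,c,u,v,o in[('t','top',232,108,(235,255)),('t','top',287,88,(235,255)),('s','side',205,240,(255,180)),('s','side',232,285,(255,180))]:
    print(n,back(c,u/5-.5+o[0],v/5-.5+o[1],.058)[:2].round(4))
# lobe ellipse centre top crop (270,122), side (222,305)
print('lobe',back('top',270/5-.5+235,124/5-.5+255,.024)[:2].round(4),back('side',222/5-.5+255,303/5-.5+180,.024)[:2].round(4))
snap('side','f',(285,218,319,252),14)
a=cv2.imread('pics/f.png');get=get_image('top')[262:294,270:304];b=cv2.resize(get,(476,476),interpolation=cv2.INTER_CUBIC)[:,:,::-1]
cv2.imwrite('pics/f.png',cv2.resize(np.hstack([cv2.resize(a,(476,476)),b]),(800,400)))
```

```text
mark top [ 0.49407744 -0.04747342] side [ 0.49388389 -0.04900398]
t [ 0.5115 -0.003 ]
t [ 0.5115 -0.0424]
s [ 0.5118 -0.0031]
s [ 0.5103 -0.0606]
lobe [ 0.5074 -0.0272] [ 0.5122 -0.0328]
```

View pics/f.png

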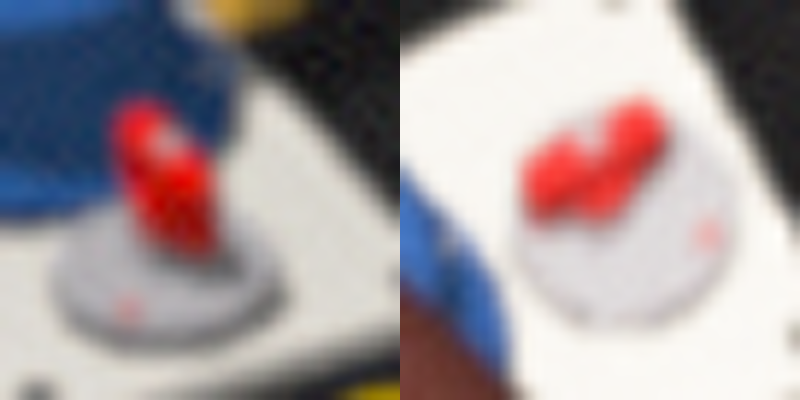

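```bash
python3 - <<'E'
from h import *
print(back('top',285.65,271.9,.06)[:2],back('side',298.5,229,.06)[:2])
E
python3 -m creep '[[0.8,-0.02,0.001,0,0,0,0],[0.8,-0.04,0.001,0,0,0,0],[0.8,-0.045,0.001,0,0,0,0],[0.8,-0.045,0.001,0,0,0,0],[0.8,-0.042,0.001,0,0,0,0],[0.8,-0.03,0.001,0,0,0,0],[0.8,-0.015,0,0,0,0,0],[0.8,0,0,0.03,0,0,0],[0.8,0,0,0.03,0,0,0],[0.8,0,0,0,0,0,0],[0.8,0,0,0,0,0,0]]'; python3 to.py .515 -.022 .034
```

```text
[ 0.51921765 -0.02303021] [ 0.51723594 -0.01848248]
t: 27.6
tool_pos: [0.5145, -0.0214, 0.1022]
tool_rot: [-2.221, -2.22, 0.001]
contact_force: [0.4, -0.2, 0.4]
opening: 0.0684
t 27.6 pos [ 0.5145 -0.0214  0.1022] tilt 0.08 jaw -0.0 q [-0.19 -0.09  1.98  0.    1.26 -0.19] F [ 0.4 -0.2  0.4] open 0.0684
tool delta [-0.0006  0.0006  0.0682] turn
```

```bash
python3 -m creep '[[0.8,-0.0005,0.003,0.03,0,0,0],[0.8,0,0,0.025,0,0,0],[0.8,0,0,0.012,0,0,0],[0.8,0,0,0,0,0,0]]'; python3 to.py .518 -.022 .034; python3 -m creep '[[0,0,0,0,0,0,0],[0,0,0,0,0,0,0],[0,0,0,0,0,0,0],[0,0,0,0,0,0,0],[0,0,0,0,0,0,0],[0,0,0,0,0,0,0]]' 30; python3 to.py .518 -.022 .034
```

```text
t: 28.0
tool_pos: [0.5174, -0.0221, 0.0349]
tool_rot: [-2.221, -2.22, 0.001]
contact_force: [-0.1, -0.4, -0.8]
opening: 0.0685
t 28.0 pos [ 0.5174 -0.0221  0.0349] tilt 0.1 jaw -0.01 q [-0.19  0.01  2.01  0.    1.13 -0.19] F [-0.1 -0.4 -0.8] open 0.0685
tool delta [0.0001 0.0006 0.0009] turn 
t: 28.6
tool_pos: [0.5196, -0.0229, 0.0368]
tool_rot: [2.22, 2.218, 0.003]
contact_force: [3.2, -0.6, 3.8]
opening: 0.0135
t 28.6 pos [ 0.5196 -0.0229  0.0368] tilt 0.24 jaw -0.03 q [-0.19  0.01  2.01 -0.    1.12 -0.19] F [ 3.2 -0.6  3.8] open 0.0135
tool delta [ 0.0009 -0.0016  0.0028] turn
```

```bash
python3 -m creep '[[0,0,0.002,0,0,0,0],[0,0,0,0,0,0,6],[0,0,0,0,0,0,6],[0,0,0,0,0,0,6],[0,0,0,0,0,0,6],[0,0,0,0,0,0,6],[0,0,0,0,0,0,6],[0,0,0,0,0,0,0]]' 60; python3 to.py .52 -.022 .034; python3 -c "
from station import ctrl;print(ctrl.get_obs()['wrist_torque'])"
```

```text
t: 29.4
tool_pos: [0.5197, -0.023, 0.0369]
tool_rot: [2.801, 1.422, -0.003]
contact_force: [-4.4, -0.3, 12.9]
opening: 0.0127
t 29.4 pos [ 0.5197 -0.023   0.0369] tilt 0.1 jaw -36.15 q [-0.19  0.01  2.   -0.    1.13  0.44] F [-4.4 -0.3 12.9] open 0.0127
tool delta [ 0.0009 -0.0004  0.0029] turn 
[-0.29164331  0.65416797 -0.15261623]
```

```bash
T='python3 -c "from station import ctrl;o=ctrl.get_obs();print(o[\"wrist_torque\"].round(2),o[\"q\"][5].round(3))"'; python3 -m creep '[[0,0,0,0,0,0,6],[0,0,0,0,0,0,6],[0,0,0,0,0,0,0]]'; eval $T; python3 -m creep '[[0,0,0,0,0,0,5],[0,0,0,0,0,0,0]]'; eval $T;  python3 to.py .52 -.022 .034
```

```text
t: 29.7
tool_pos: [0.5198, -0.023, 0.0369]
tool_rot: [2.934, 1.122, -0.003]
contact_force: [-4.9, -0.7, 11.1]
opening: 0.0124
[-0.37  0.71 -0.22] 0.654
t: 29.9
tool_pos: [0.5198, -0.0231, 0.0369]
tool_rot: [2.98, 0.994, -0.002]
contact_force: [-4.7, -1.8, 11.2]
opening: 0.0126
[-0.32  0.65 -0.14] 0.741
t 29.9 pos [ 0.5198 -0.0231  0.0369] tilt 0.1 jaw -53.11 q [-0.19  0.01  2.   -0.    1.13  0.74] F [-4.7 -1.8 11.2] open 0.0126
tool delta [ 0.0008 -0.0007  0.0029] turn
```

```bash
T='python3 -c "from station import ctrl;o=ctrl.get_obs();print(o[\"wrist_torque\"].round(2),o[\"q\"][5].round(3))"'; python3 -m creep '[[0,0,0,0,0,0,4],[0,0,0,0,0,0,0]]'; eval $T; python3 -m creep '[[0,0,0,0,0,0,4],[0,0,0,0,0,0,0]]'; eval $T;  python3 -m creep '[[0,0,0,0,0,0,2],[0,0,0,0,0,0,0]]'; eval $T
```

```text
t: 30.1
tool_pos: [0.5198, -0.0231, 0.0369]
tool_rot: [3.012, 0.891, -0.003]
contact_force: [-4.5, -2.2, 11.5]
opening: 0.013
[-0.35  0.65  0.29] 0.81
t: 30.3
tool_pos: [0.5197, -0.0232, 0.0369]
tool_rot: [3.039, 0.788, -0.003]
contact_force: [-3.7, -1.2, 11.1]
opening: 0.0128
[-0.33  0.65  0.86] 0.878
t: 30.5
tool_pos: [0.5197, -0.0232, 0.0369]
tool_rot: [3.052, 0.737, -0.003]
contact_force: [-4.2, -1.2, 11.2]
opening: 0.0124
[-0.35  0.59  1.1 ] 0.912
```

```bash
python3 -m creep '[[0.3,0,0,0,0,0,0],[0.4,0,0,0,0,0,0],[0.45,0,0,0,0,0,0],[0.45,0,0,0,0,0,0],[0.45,0,0,-0.02,0,0,0],[0.45,0,0,-0.04,0,0,0],[0.45,0,0,-0.04,0,0,0],[0.45,0,0,-0.04,0,0,0],[0.45,0,0,-0.03,0,0,0],[0.45,0,0,0,0,0,0]]'; python3 -m creep '[[0.45,-0.02,0.02,-0.01,0,0,0],[0.45,-0.03,0.03,0,0,0,0],[0.45,-0.03,0.035,0,0,0,0],[0.45,-0.03,0.035,0,0,0,0],[0.45,-0.03,0.03,0,0,0,0],[0.45,0,0,0,0,0,0]]';python3 - <<'E'
from h import *
snap('top','g1',(235,255,315,325),5);snap('side','g2',(255,180,335,265),5)
A=cv2.imread('pics/g1.png');B=cv2.imread('pics/g2.png');C=np.zeros((425,800,3),np.uint8);C[:350,:400]=A;C[:,400:]=B;cv2.imwrite('pics/g.png',C)
E
python3 to.py .5 0 .2
```

```text
t: 31.5
tool_pos: [0.5226, -0.023, 0.2113]
tool_rot: [3.051, 0.731, 0.014]
contact_force: [0.3, 0.1, -0.2]
opening: 0.0385
t: 32.1
tool_pos: [0.4611, -0.2232, 0.2138]
tool_rot: [-3.057, -0.723, 0.004]
contact_force: [1.2, -0.0, 0.4]
opening: 0.0387
t 32.2 pos [ 0.4623 -0.2199  0.214 ] tilt 0.14 jaw -63.17 q [-0.59 -0.21  1.89  0.    1.46  0.51] F [ 0.6 -0.1 -0.5] open 0.0382
tool delta [ 0.1329 -0.1791  0.0143] turn
```

View pics/g.png

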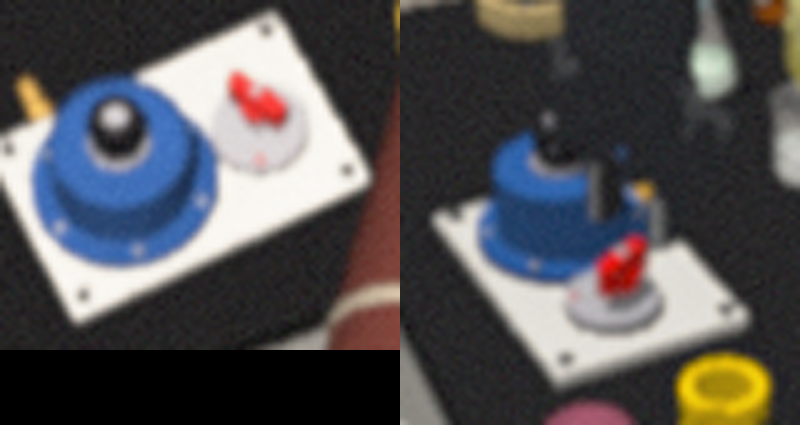

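```bash
python3 - <<'E'
from fit import *
m=back('top',260/5-.5+235,160/5-.5+255,.024)[:2];a=np.array([.5197,-.0231]);d=m-a
print('mark',m,'theta',(np.radians(-90)+.095-np.arctan2(d[1],d[0]))%(2*np.pi))
Mc=M['cover'];M['cover']=(Mc[0]+[0,0,.012],Mc[1],(.509,.075),60);grab('top');print('cover',fit('cover',('top',)))
E
python3 bar.py|head -8
```

```text
mark [ 0.48460241 -0.01119838] theta 1.992728664858971
cover (array([ 0.5095,  0.0773, -0.9422]), 0.283)
top
[[ 0.64  28.     0.     2.   ]
 [ 0.636 32.    -2.     2.   ]
 [ 0.635 32.    -4.     0.   ]
 [ 0.633 28.    -2.     2.   ]
 [ 0.632 32.     0.     2.   ]
 [ 0.632 24.    -4.     0.   ]]
[(np.int64(287), np.int64(285)), (np.int64(286), np.int64(286)), (np.int64(287), np.int64(286)), (np.int64(286), np.int64(287)), (np.int64(287), np.int64(287)), (np.int64(288), np.int64(287)), (np.int64(286), np.int64(288)), (np.int64(287), np.int64(288))] (285, 274)
```

```bash
python3 -c "
from station import finish_job;print(finish_job())"
```

```text
the job is handed in; nothing more can be done
None
```

I put the disc, spacer ring and cover back on the base, turned the cam knob clockwise about 63° until it went stiff, let go and handed the job in. It took about 32 s of robot time; the system reported no verdict.

**Disc and ring:** The last pictures of each show the disc lying on its seat and the ring standing level around the post. The ring touched down about 2 to 3 mm earlier than I expected, with 20 N on the tool. I backed off 2 mm before releasing it.

**Cover:** It touched down at the expected height. The final camera fit puts it about 2 mm to the +y side, which fits the cam having pushed it through its play.

**Cam:** The red mark on the lobe puts the knob at about 1.99 rad. Wrist torque rose by about 1.2 N m at the end of the turn. The knob did not visibly spring back after release.

**What I could not confirm:**
- The lobe's pressing force was never measured; I infer it from the torque rise and the knob angle.
- My image fit of the red handle was poor (overlap about 0.64), so I relied on the mark and the wrist angle instead.
- One two-camera fit of the cover failed because the arm blocked the view. I repeated it from the top camera alone.
- I did not measure the flask, beaker, tape roll or forceps again at the end; I only saw no contact with them during the moves.

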